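Two knobs into the order tray

TASK

A customer has ordered two of the small turned cabinet knobs. Take any two of the three identical small mushroom-shaped knobs on the bench and stand them upright on their feet in the low wooden order tray, and leave the third knob standing where it is. The single much larger knob of the same shape, the slim pointed finial and the squat bun foot are not part of the order.

Things in the scene. Friction and masses are not known exactly. Their poses are not given: they have to be found in the camera images.
- knob_1: Small turned cabinet knob of bare pale wood, mushroom-shaped, round about its z axis, standing on its foot on the bench: 38 mm tall; head 40 mm across, with a straight band 20 to 32 mm above the underside; waist 20 mm, flat foot 30 mm across. About 30 g. Origin: centre of the underside; z up. One of three alike.
- knob_2: Small turned cabinet knob of bare pale wood, mushroom-shaped, round about its z axis, standing on its foot on the bench: 38 mm tall; head 40 mm across, with a straight band 20 to 32 mm above the underside; waist 20 mm, flat foot 30 mm across. About 30 g. Origin: centre of the underside; z up. Same as knob_1. Turned pieces stand at least 95 mm apart (centres).
- knob_3: Small turned cabinet knob of bare pale wood, mushroom-shaped, round about its z axis, standing on its foot on the bench: 38 mm tall; head 40 mm across, with a straight band 20 to 32 mm above the underside; waist 20 mm, flat foot 30 mm across. About 30 g. Origin: centre of the underside; z up. Same as knob_1. Bystanders: a knob 58 mm across, a finial 68 mm tall, a bun foot 54 mm across.
- tray_in (a point): Centre of the inner floor of the order tray: low empty plywood tray fixed to the bench, 156 x 256 mm outside, 26 mm tall, walls 8 mm thick, inside 140 mm along x and 240 mm along y, inner floor 8 mm above the bench; the walls rise 18 mm above the inner floor. x along the short side, y along the long side, z up.
Mind the look-alikes: they are no part of the job. Leave any blue look-alike of the knob_2 alone. What is shaped like the knob_1 but yellow is not meant.

How it is judged:
By the outcome, as a careful person would: the job done as asked, in the order asked, and still so for the second after the job is handed in, with the robot touching nothing.
It also fails if it takes over 45 s, if anything falls off the work surface, if the arm or the gripper's body presses on something with over 40 N, if the wrist force passes 120 N, or if a joint passes its speed limit or range.

ROBOT

A 7-joint arm with a two-finger parallel gripper is mounted at the origin on the work surface. World frame = base frame: x ahead of the robot, y to its left, z up, the work surface at z = 0. Lengths are in m, angles in degrees, forces in N, time in s.
With the tool pointing down it reaches from about 0.35 to 0.9 m from the base axis. Payload 7.2 kg.
Tool frame: the origin (TCP) lies on the centre line of the jaws, within the pads' length; the fingertips stand 25 mm ahead of it and the grasp point (between the pads) lies 6 mm ahead of it (bot.finger_overhang is the distance from the TCP to the fingertips, in m); z points along the fingers, y is the line along which they close (so a half turn about z gives the same grasp; the last joint's range is limited). The gripper opens to 88 mm and grips with 3 to 60 N. Pads are 20 mm wide; open, the fingers measure 115 mm over their backs; the gripper's body (75 mm by 178 mm) begins 61 mm behind the grasp point.
Start: joints at [61.753, 23.554, -0.728, 91.456, 0.321, 64.991, -4.71], TCP at [0.258, -0.569, 0.248] pointing down, gripper open.
Joint ranges: [-169.25, 169.25], [-16.82, 113.86], [-84.01, 82.57], [7.8, 145.47], [-59.2, 239.2], [7.22, 106.19], [-163.78, 163.78]. Speed limits (degrees/s): [136.94, 136.94, 172.46, 172.46, 180, 180, 180].

INTERFACE

Orientations are given as a 3x3 rotation matrix whose columns are the frame's x, y, z axes.
In Python, from station import readout, grab_frame, bot, spotter gives the robot as it stands.
- The arm moves only by the tool step_arm, never from a script. Its argument "commands" is a list of rows, each a list of 7 numbers: the shift along the world's x, y, z in mm, then the turn, a rotation vector about the world's x, y, z in units of 5 degrees (1.0 is 5 degrees), then the opening, from 0 (shut) to 1 (fully open). In form: [[tx, ty, tz, rx, ry, rz, claw], ...]. A call has 1 to 5 rows; each row shifts and turns the commanded pose from where the row before left it; what a row does not reach is not made up. A row lasts 1/10 s, in which the tool goes at most 50 mm and 8.59 degrees, less where a joint would pass 70% of its speed; a pose out of reach is approached as far as the arm can. A call with a gripper value outside its range is refused whole. The fingers move at their own pace and stop on an object; the grip force is fixed at half the most. Time passes only in rows, so rows that do not move let the fingers close. It gives the time, the measured TCP pose, the force, the opening and the grip force at its end, in the units of the state.
- readout.sense(): the state, without advancing time (a new reading comes with each control period).
- grab_frame(name): name is "side" or "top" or "wrist"; returns a dict with "image" (384x512x3 uint8, red, green, blue), "fx", "fy", "cx", "cy" (pixels), "R" (3x3) and "t" (3): a world point X has camera coordinates R X + t. Camera axes: x right, y down, z forward; pixel columns grow to the right and rows downward; lengths in m; the calibration is good to about 2 mm. A picture is of the moment at which its call begins. There is no depth.
- bot.finish_job(): hands the job in; it is judged then, once.
Trained networks look in a picture, given as the dict that the camera call returned (one of the last four; its "shot" number tells which), for a name from the list of things; names that differ only in an ending like _2 or _b are one class to them, and where a whole thing is asked for, a point or a joint stands for the part that bears it (a point fixed in the world has none). Each returns a list of dicts, best first, with "confidence" (0 to 1); they miss things now and then, are a little off and sometimes report something else, mostly with a low value. They report only what shows in the picture. A call takes as long as a camera call. They do not tell look-alikes from the thing itself.
- spotter.boxes_of(picture, query): "location" ([x, y, z] in m, in the coordinates of the camera as it stood for that picture, good to about 4 mm: the middle of the surface that is visible of it).
The state is a dict: "time": time; "joint_pos": joint angles; "dq": joint speeds; "tau": joint torques, N m; "tcp_pos": TCP position; "tcp_rot": TCP orientation; "contact_force": force on the tool from outside, world axes, zero at the start; "wrist_torque": the same for the moment, N m; "opening": finger opening in m; "gripper_force": force on a finger pad.
Only numpy, scipy, OpenCV 4.12 (cv2) and the standard library are available. Lean on these libraries where they do the work, as an engineer would, in place of code of your own. Each camera call takes 0.05 s, during which the arm holds its last target. There are 200 camera calls.

## Working session

There is one attempt and no reset: what is moved stays moved. The work goes in short steps, Python scripts to look and compute and a tool call to move; the robot and the scene stay as the last step left them, time stands still between calls to the robot, and variables do not carry over. Pictures are saved under pics/ and viewed, at most 10 in all, crops included, and the job is handed in when it is done.

Besides the shell and the picture viewer there is one more tool, called after "Call:" as name([rows], argument=value, ...), one row to a line, values as JSON. step_arm: Moves the arm, as the interface text tells. Its arguments: {"type":"object","properties":{"commands":{"type":"array","items":{"type":"array","items":{"type":"number"}}}},"required":["commands"]}

```bash
mkdir -p pics; cat > h.py <<'E'
import numpy as np, cv2
from station import readout, grab_frame, bot, spotter
def world(f,p): return np.array(f["R"]).T@(np.array(p)-np.array(f["t"]))
def ray(f,u,v,z):
    R=np.array(f["R"]);c=-R.T@np.array(f["t"]);d=R.T@np.array([(u-f["cx"])/f["fx"],(v-f["cy"])/f["fy"],1]);return c+d*(z-c[2])/d[2]
def pix(f,X):
    p=np.array(f["R"])@np.array(X)+np.array(f["t"]);return [round(float(f["fx"]*p[0]/p[2]+f["cx"])),round(float(f["fy"]*p[1]/p[2]+f["cy"]))]
def save(f,n): cv2.imwrite("pics/"+n,f["image"][:,:,::-1])
E
python3 - <<'E'
from h import *
s=readout.sense();print(s["time"],s["tcp_pos"],s["opening"],np.round(s["tcp_rot"],2).tolist())
fs=[]
for n in("top","side"):
    f=grab_frame(n);save(f,n+".png");fs.append(f["image"])
    for q in("knob_1",):
        for r in spotter.boxes_of(f,q):
            w=world(f,r["location"]);print(n,q,round(r["confidence"],2),np.round(w,3),pix(f,w))
    print(n,"cam",-np.array(f["R"]).T@np.array(f["t"]))
cv2.imwrite("pics/both.png",cv2.resize(np.vstack(fs),(512,768))[:,:,::-1])
E
```

```text
0.0 [ 0.25738584 -0.56904657  0.24683683] 0.08781388386817596 [[0.91, 0.41, -0.0], [0.41, -0.91, 0.0], [-0.0, -0.0, -1.0]]
top knob_1 0.76 [0.471 0.321 0.037] [141, 225]
top knob_1 0.61 [0.584 0.183 0.038] [202, 175]
top knob_1 0.61 [0.487 0.4   0.039] [106, 218]
top knob_1 0.51 [0.449 0.053 0.041] [260, 233]
top knob_1 0.5 [0.616 0.101 0.033] [238, 161]
top cam [0.38745998 0.0497307  1.03179395]
side knob_1 0.8 [0.579 0.195 0.033] [212, 210]
side knob_1 0.63 [0.463 0.332 0.032] [208, 282]
side knob_1 0.6 [0.48  0.406 0.032] [174, 304]
side knob_1 0.55 [0.607 0.113 0.028] [227, 185]
side knob_1 0.53 [0.441 0.056 0.033] [301, 202]
side cam [0.08008227 0.63747075 0.80282864]
```

View pics/top.png

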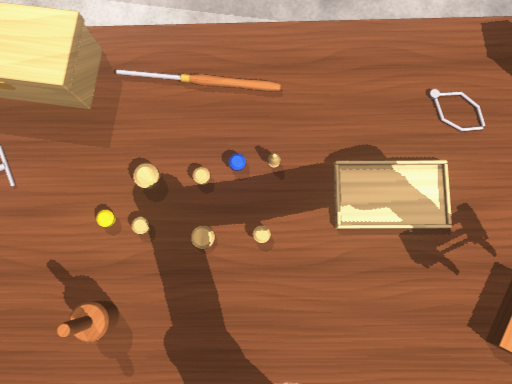

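View pics/side.png

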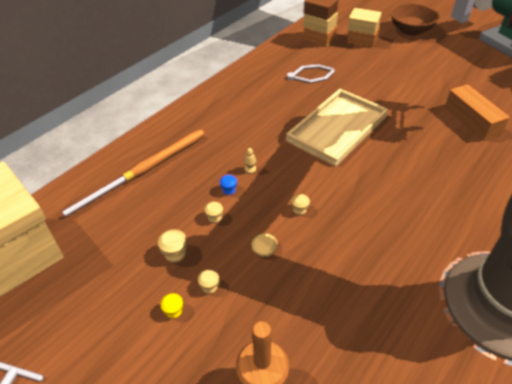

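```bash
python3 - <<'E'
from h import *
f=grab_frame("top");im=f["image"]
c=im[140:260,90:290];cv2.imwrite("pics/crop.png",cv2.resize(c,None,fx=4,fy=4,interpolation=cv2.INTER_CUBIC)[:,:,::-1])
hsv=cv2.cvtColor(im,cv2.COLOR_RGB2HSV)
for u,v in((261,234),(202,175),(140,225),(146,176),(203,237)):
    p=im[v-14:v+15,u-14:u+15].astype(int);m=(p[:,:,1]>100).astype(np.uint8)
    n,l,st,ce=cv2.connectedComponentsWithStats(m);i=1+st[1:,4].argmax()
    x,y=ce[i]+[u-14,v-14];d=2*np.sqrt(st[i,4]/np.pi)
    print((u,v),np.round(ray(f,x,y,.028)[:2],4),"dia mm",round(1000*d*(1.03-.028)/f["fx"]),st[i,2:4])
for u,v in((335,161),(448,160),(451,228),(335,229)):print("tray",np.round(ray(f,u,v,.026),3))
E
```

```text
(261, 234) [0.4484 0.0489] dia mm 41 [18 18]
(202, 175) [0.5852 0.1869] dia mm 40 [18 17]
(140, 225) [0.4706 0.3265] dia mm 40 [18 18]
(146, 176) [0.5874 0.3163] dia mm 57 [26 25]
(203, 237) [0.4432 0.1822] dia mm 52 [24 23]
tray [ 0.614 -0.123  0.026]
tray [ 0.612 -0.381  0.026]
tray [ 0.456 -0.376  0.026]
tray [ 0.457 -0.117  0.026]
```

View pics/crop.png

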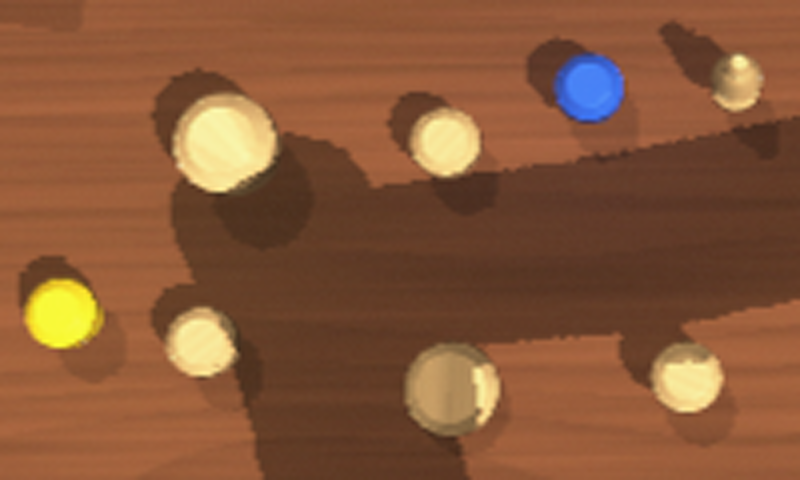

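Pixels in the top view: the small pale knobs are at (261,234), (202,175) and (140,225), each about 40 mm across. The rest are the large knob (146,176, 57 mm), bun foot (203,237, 52 mm), finial (274,160), and the blue (238,161) and yellow (106,218) look-alikes. The crop confirms this. I'll take A (261,234) and B (202,175).

Call:
step_arm([
  [14, 46, 0, 0, 0, 0, 0.65],
  [14, 46, 0, 0, 0, 0, 0.65],
  [14, 46, 0, 0, 0, 0, 0.65],
  [14, 46, 0, 0, 0, 0, 0.65],
  [14, 46, 0, 0, 0, 0, 0.65],
])

```text
time: 0.75
tcp_pos: [0.3278, -0.3376, 0.2477]
tcp_rot: [[0.911, 0.412, 0.0], [0.412, -0.911, -0.0], [0.0, 0.0, -1.0]]
contact_force: [1.8, 0.2, 0.1]
opening: 0.0571
gripper_force: 0.0
```

Call:
step_arm([
  [14, 46, 0, 0, 0, 0, 0.65],
  [14, 46, 0, 0, 0, 0, 0.65],
  [14, 46, 0, 0, 0, 0, 0.65],
  [14, 46, 0, 0, 0, 0, 0.65],
  [14, 46, 0, 0, 0, 0, 0.65],
])

```text
time: 1.25
tcp_pos: [0.3977, -0.1076, 0.248]
tcp_rot: [[0.911, 0.412, 0.001], [0.412, -0.911, -0.001], [0.0, 0.001, -1.0]]
contact_force: [2.0, -0.6, -0.3]
opening: 0.0568
gripper_force: 0.0
```

Call:
step_arm([
  [14, 46, -20, 0, 0, 0, 0.65],
  [14, 46, -20, 0, 0, 0, 0.65],
  [14, 46, -20, 0, 0, 0, 0.65],
  [0, 0, 0, 0, 0, 0, 0.65],
  [0, 0, 0, 0, 0, 0, 0.65],
])

```text
time: 1.75
tcp_pos: [0.4376, 0.0239, 0.1896]
tcp_rot: [[0.91, 0.415, -0.001], [0.415, -0.91, 0.0], [-0.001, -0.001, -1.0]]
contact_force: [0.4, -0.2, -0.0]
opening: 0.0571
gripper_force: 0.0
```

```bash
cat > w.py <<'E'
from h import *
import sys
def look(name,guess,png=None):
    f=grab_frame(name);im=f["image"].copy();u,v=pix(f,[*guess,.03]);print("guess px",u,v)
    for r in spotter.boxes_of(f,"knob_1"):
        w=world(f,r["location"]);print(round(r["confidence"],2),np.round(w,4),pix(f,w))
    if png: cv2.imwrite("pics/"+png,im[:,:,::-1])
    return f
if __name__=="__main__":
    s=readout.sense();print(s["time"],np.round(s["tcp_pos"],4),s["opening"])
    look("wrist",(float(sys.argv[1]),float(sys.argv[2])),sys.argv[3])
E
python3 w.py 0.4484 0.0489 wA.png
```

```text
1.75 [0.4376 0.0239 0.1896] 0.05711106156485275
guess px 238 164
0.91 [0.4735 0.3088 0.0066] [20, 35]
0.79 [0.452  0.0524 0.0392] [236, 161]
0.5 [0.6009 0.097  0.0274] [256, -3]
```

View pics/wA.png

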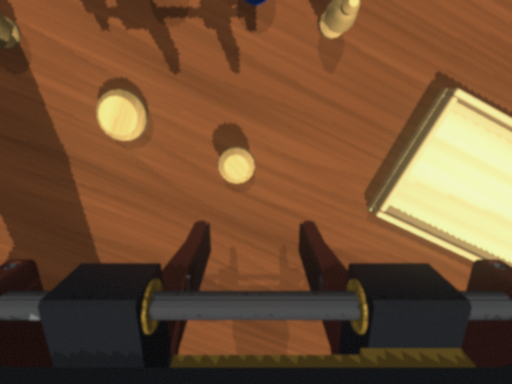

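Wrist view: knob A is centred at (236,166), against a prediction of (238,164). The 0.448, 0.049 estimate holds.

Call:
step_arm([
  [11, 25, -20, 0, 0, 0, 0.65],
  [0, 0, -45, 0, 0, 0, 0.65],
  [0, 0, -40, 0, 0, 0, 0.65],
  [0, 0, -32, 0, 0, 0, 0.65],
  [0, 0, -20, 0, 0, 0, 0.65],
])

```text
time: 2.35
tcp_pos: [0.4482, 0.0459, 0.0315]
tcp_rot: [[0.912, 0.409, -0.001], [0.409, -0.912, -0.001], [-0.002, 0.0, -1.0]]
contact_force: [-0.6, -0.3, 0.3]
opening: 0.0573
gripper_force: 0.0
```

Call:
step_arm([
  [0, 0, 0, 0, 0, 0, 0.65],
  [0, 0, 0, 0, 0, 0, 0.2],
  [0, 0, 0, 0, 0, 0, 0.2],
  [0, 0, 0, 0, 0, 0, 0.2],
  [0, 0, 0, 0, 0, 0, 0.2],
])

```text
time: 2.85
tcp_pos: [0.45, 0.0477, 0.0344]
tcp_rot: [[0.911, 0.412, 0.003], [0.412, -0.911, -0.0], [0.002, 0.001, -1.0]]
contact_force: [0.0, -1.1, 8.1]
opening: 0.0389
gripper_force: 30.0
```

Call:
step_arm([
  [0, 0, 20, 0, 0, 0, 0.2],
  [0, 0, 40, 0, 0, 0, 0.2],
  [0, 0, 30, 0, 0, 0, 0.2],
  [0, 0, 0, 0, 0, 0, 0.2],
])

```text
time: 3.25
tcp_pos: [0.4513, 0.0484, 0.127]
tcp_rot: [[0.911, 0.412, 0.007], [0.412, -0.911, 0.0], [0.007, 0.003, -1.0]]
contact_force: [0.0, 0.3, -0.4]
opening: 0.0387
gripper_force: 30.0
```

```bash
python3 - <<'E'
from h import *
s=readout.sense();print(s["tcp_pos"],s["opening"],s["contact_force"])
a=grab_frame("wrist");b=grab_frame("side");u,v=pix(b,[.448,.049,.12]);print(u,v)
c=cv2.resize(b["image"][v-60:v+60,u-60:u+60],(480,480))
cv2.imwrite("pics/gA.png",np.hstack([cv2.resize(a["image"][200:384,160:352],(312,480)),c])[:,:,::-1])
E
```

```text
[0.45131827 0.04838892 0.1270176 ] 0.038670491961612485 [ 0.01519398  0.26304265 -0.38500977]
302 171
```

View pics/gA.png

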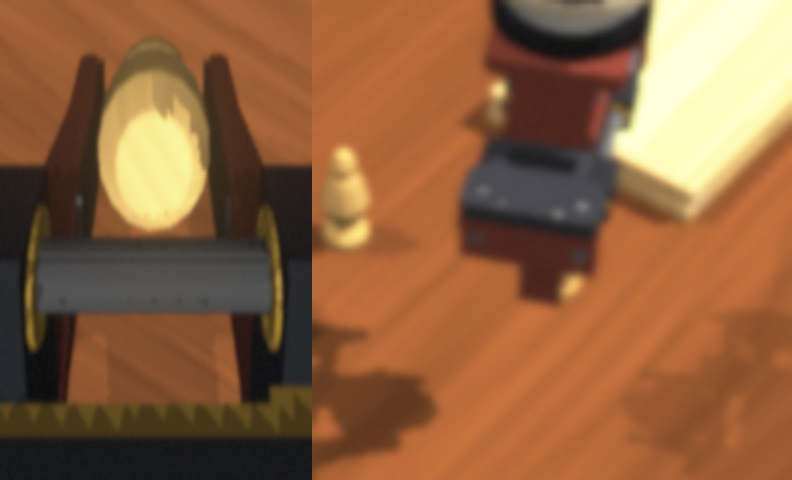

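```bash
python3 - <<'E'
from h import *
s=readout.sense();f=grab_frame("wrist");print(s["tcp_pos"])
p=np.array(s["tcp_pos"])+np.array([0,0,-.006]);cam=-np.array(f["R"]).T@np.array(f["t"]);d=p-cam
print("view angle from vertical",np.degrees(np.arccos(-d[2]/np.linalg.norm(d))))
im=f["image"].copy()
for o in(-.002,.0):
 for z,r,c in((.038,.012,(255,0,0)),(.026,.02,(0,255,0)),(.0,.015,(0,0,255))):
  pts=[pix(f,p+[r*np.cos(t),r*np.sin(t),z-.026+o]) for t in np.linspace(0,6.28,40)]
  if o==0: cv2.polylines(im,[np.array(pts)],True,c,1)
cv2.imwrite("pics/ov.png",cv2.resize(im[200:330,176:336],(640,520))[:,:,::-1])
E
```

```text
[0.44933751 0.04775157 0.12380793]
view angle from vertical 29.034553565977696
```

View pics/ov.png

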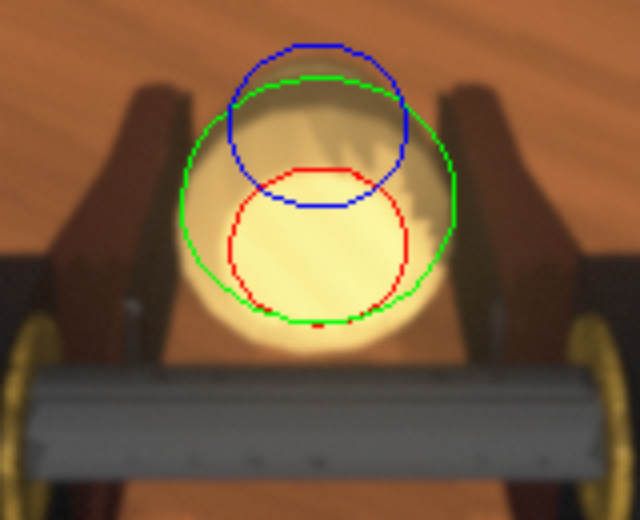

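Knob A is held upright and centred. It's heading to the tray.

Call:
step_arm([
  [11, -40, 0, 0, 0, 0, 0.2],
  [11, -45, 0, 0, 0, 0, 0.2],
  [11, -45, 0, 0, 0, 0, 0.2],
  [11, -45, 0, 0, 0, 0, 0.2],
  [11, -45, 0, 0, 0, 0, 0.2],
])

```text
time: 3.9
tcp_pos: [0.5032, -0.1736, 0.1215]
tcp_rot: [[0.911, 0.412, -0.002], [0.412, -0.911, 0.001], [-0.002, -0.002, -1.0]]
contact_force: [0.4, 0.7, -0.5]
opening: 0.0388
gripper_force: 30.0
```

Call:
step_arm([
  [11, -45, 0, 0, 0, 0, 0.2],
  [11, -45, 0, 0, 0, 0, 0.2],
  [8, -38, -20, 0, 0, 0, 0.2],
  [0, 0, -20, 0, 0, 0, 0.2],
  [0, 0, -20, 0, 0, 0, 0.2],
])

```text
time: 4.4
tcp_pos: [0.5325, -0.3012, 0.06]
tcp_rot: [[0.912, 0.41, -0.003], [0.41, -0.912, 0.001], [-0.002, -0.002, -1.0]]
contact_force: [-0.4, 1.1, -0.0]
opening: 0.0391
gripper_force: 30.0
```

Call:
step_arm([
  [0, 0, 0, 0, 0, 0, 0.2],
  [0, 0, -10, 0, 0, 0, 0.2],
  [0, 0, 0, 0, 0, 0, 0.2],
  [0, 0, 0, 0, 0, 0, 0.2],
])

```text
time: 4.8
tcp_pos: [0.5342, -0.2997, 0.0534]
tcp_rot: [[0.911, 0.413, 0.0], [0.413, -0.911, -0.0], [0.0, 0.0, -1.0]]
contact_force: [-1.1, 0.6, -0.9]
opening: 0.0387
gripper_force: 30.0
```

Call:
step_arm([
  [0, 0, -5, 0, 0, 0, 0.2],
  [0, 0, -4, 0, 0, 0, 0.2],
  [0, 0, 0, 0, 0, 0, 0.2],
])

```text
time: 5.1
tcp_pos: [0.5336, -0.2999, 0.0437]
tcp_rot: [[0.911, 0.412, -0.001], [0.412, -0.911, 0.0], [-0.0, -0.0, -1.0]]
contact_force: [0.5, 0.2, -1.4]
opening: 0.039
gripper_force: 30.0
```

Call:
step_arm([
  [0, 0, -2, 0, 0, 0, 0.2],
  [0, 0, 0, 0, 0, 0, 0.2],
])

```text
time: 5.3
tcp_pos: [0.5341, -0.3, 0.0425]
tcp_rot: [[0.911, 0.412, 0.0], [0.412, -0.911, -0.0], [0.0, 0.0, -1.0]]
contact_force: [-1.6, 1.0, 3.9]
opening: 0.0386
gripper_force: 30.0
```

Call:
step_arm([
  [0, 0, -1, 0, 0, 0, 0.2],
  [0, 0, 0, 0, 0, 0, 0.65],
  [0, 0, 0, 0, 0, 0, 0.65],
  [0, 0, 0, 0, 0, 0, 0.65],
])

```text
time: 5.7
tcp_pos: [0.5339, -0.3, 0.0409]
tcp_rot: [[0.911, 0.412, 0.0], [0.412, -0.911, -0.0], [-0.0, 0.0, -1.0]]
contact_force: [-0.0, -0.2, -0.4]
opening: 0.0563
gripper_force: 0.0
```

Call:
step_arm([
  [0, 0, 15, 0, 0, 0, 0.65],
  [0, 0, 40, 0, 0, 0, 0.65],
  [0, 0, 40, 0, 0, 0, 0.65],
  [5, 45, 0, 0, 0, 0, 0.65],
  [5, 45, 0, 0, 0, 0, 0.65],
])

```text
time: 6.2
tcp_pos: [0.5447, -0.2108, 0.1387]
tcp_rot: [[0.913, 0.409, 0.004], [0.409, -0.913, -0.002], [0.003, 0.003, -1.0]]
contact_force: [0.1, 0.8, -0.4]
opening: 0.0573
gripper_force: 0.0
```

Call:
step_arm([
  [5, 45, 0, 0, 0, 0, 0.65],
  [5, 45, 0, 0, 0, 0, 0.65],
  [5, 45, 0, 0, 0, 0, 0.65],
  [5, 45, 0, 0, 0, 0, 0.65],
  [5, 45, 0, 0, 0, 0, 0.65],
])

```text
time: 6.7
tcp_pos: [0.5691, 0.0168, 0.1373]
tcp_rot: [[0.911, 0.412, 0.001], [0.412, -0.911, -0.0], [0.001, 0.001, -1.0]]
contact_force: [1.6, 0.3, 0.2]
opening: 0.0571
gripper_force: 0.0
```

Call:
step_arm([
  [5, 45, 0, 0, 0, 0, 0.65],
  [5, 45, 0, 0, 0, 0, 0.65],
  [0, 42, 0, 0, 0, 0, 0.65],
  [0, 0, 0, 0, 0, 0, 0.65],
  [0, 0, 0, 0, 0, 0, 0.65],
])

```text
time: 7.2
tcp_pos: [0.5787, 0.1482, 0.1368]
tcp_rot: [[0.91, 0.415, 0.0], [0.415, -0.91, 0.0], [0.0, 0.0, -1.0]]
contact_force: [0.6, -0.8, -0.2]
opening: 0.057
gripper_force: 0.0
```

```bash
python3 w.py 0.5852 0.1869 wB.png; python3 - <<'E'
from h import *
for n in("top","side"):
    f=grab_frame(n)
    for r in spotter.boxes_of(f,"knob_1"):print(n,round(r["confidence"],2),np.round(world(f,r["location"]),3))
    if n=="side":
        b=f["image"]
w=cv2.imread("pics/wB.png")[:,:,::-1]
cv2.imwrite("pics/mix.png",np.hstack([cv2.resize(w,(400,300)),cv2.resize(b[80:200,260:420],(400,300))])[:,:,::-1])
E
```

```text
7.2 [0.5787 0.1482 0.1368] 0.05704323539974787
guess px 219 174
0.89 [0.619  0.1081 0.0408] [316, 179]
0.86 [0.5843 0.1834 0.04  ] [221, 179]
0.65 [0.4763 0.32   0.0328] [45, 220]
top 0.86 [ 0.536 -0.296  0.045]
top 0.76 [0.486 0.402 0.039]
top 0.49 [0.471 0.32  0.038]
side 0.78 [0.577 0.196 0.032]
side 0.76 [0.602 0.11  0.028]
side 0.62 [0.462 0.333 0.036]
side 0.6 [0.478 0.411 0.031]
side 0.51 [ 0.522 -0.292  0.038]
```

View pics/mix.png

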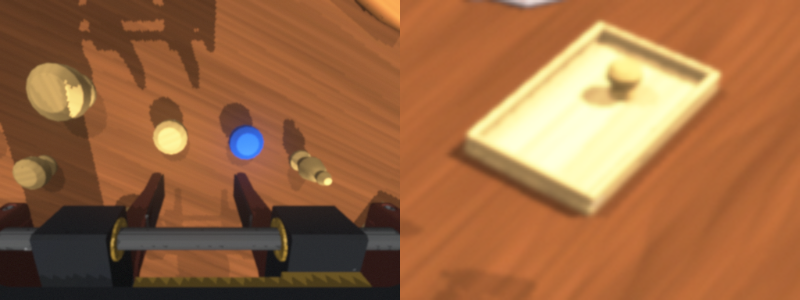

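The side view shows A upright in the tray. In the wrist view, B (pale) is at full-frame pixel (218,177), as predicted, with blue to its right at (315,182). The partly opened fingers clear it.

Call:
step_arm([
  [5, 38, 0, 0, 0, 0, 0.65],
  [0, 0, -10, 0, 0, 0, 0.65],
  [0, 0, -40, 0, 0, 0, 0.65],
  [0, 0, -35, 0, 0, 0, 0.65],
  [0, 0, -20, 0, 0, 0, 0.65],
])

```text
time: 8.0
tcp_pos: [0.5826, 0.1834, 0.0282]
tcp_rot: [[0.911, 0.411, -0.003], [0.411, -0.911, -0.001], [-0.003, 0.0, -1.0]]
contact_force: [0.3, 0.5, -0.5]
opening: 0.0569
gripper_force: 0.0
```

Call:
step_arm([
  [0, 0, 0, 0, 0, 0, 0.65],
  [0, 0, 0, 0, 0, 0, 0.2],
  [0, 0, 0, 0, 0, 0, 0.2],
  [0, 0, 0, 0, 0, 0, 0.2],
  [0, 0, 0, 0, 0, 0, 0.2],
])

```text
time: 8.5
tcp_pos: [0.5849, 0.1852, 0.0325]
tcp_rot: [[0.911, 0.412, 0.002], [0.412, -0.911, 0.001], [0.002, 0.0, -1.0]]
contact_force: [-0.5, 0.4, 5.5]
opening: 0.039
gripper_force: 30.0
```

Call:
step_arm([
  [0, 0, 20, 0, 0, 0, 0.2],
  [0, 0, 40, 0, 0, 0, 0.2],
  [0, 0, 30, 0, 0, 0, 0.2],
  [-5, -35, 0, 0, 0, 0, 0.2],
  [-5, -40, 0, 0, 0, 0, 0.2],
])

```text
time: 9.0
tcp_pos: [0.5744, 0.1113, 0.123]
tcp_rot: [[0.91, 0.415, 0.003], [0.415, -0.91, 0.001], [0.004, 0.0, -1.0]]
contact_force: [0.4, -1.0, -0.5]
opening: 0.0389
gripper_force: 30.0
```

Call:
step_arm([
  [-5, -45, 0, 0, 0, 0, 0.2],
  [-5, -45, 0, 0, 0, 0, 0.2],
  [-5, -45, 0, 0, 0, 0, 0.2],
  [-5, -45, 0, 0, 0, 0, 0.2],
  [-5, -45, 0, 0, 0, 0, 0.2],
])

```text
time: 9.5
tcp_pos: [0.5486, -0.1168, 0.1217]
tcp_rot: [[0.911, 0.412, 0.001], [0.412, -0.911, -0.0], [0.001, 0.001, -1.0]]
contact_force: [0.2, -0.4, -0.6]
opening: 0.0393
gripper_force: 30.0
```

Call:
step_arm([
  [-10, -45, 0, 0, 0, 0, 0.2],
  [-5, -30, -10, 0, 0, 0, 0.2],
  [0, 0, -20, 0, 0, 0, 0.2],
  [0, 0, -20, 0, 0, 0, 0.2],
  [0, 0, 0, 0, 0, 0, 0.2],
])

```text
time: 10.0
tcp_pos: [0.5322, -0.19, 0.0693]
tcp_rot: [[0.911, 0.412, -0.003], [0.412, -0.911, 0.001], [-0.003, -0.002, -1.0]]
contact_force: [0.4, 1.1, -0.7]
opening: 0.0386
gripper_force: 30.0
```

Call:
step_arm([
  [0, 0, -15, 0, 0, 0, 0.2],
  [0, 0, -10, 0, 0, 0, 0.2],
  [0, 0, 0, 0, 0, 0, 0.2],
  [0, 0, 0, 0, 0, 0, 0.2],
])

```text
time: 10.4
tcp_pos: [0.534, -0.1897, 0.0461]
tcp_rot: [[0.911, 0.413, -0.0], [0.413, -0.911, 0.0], [-0.0, -0.0, -1.0]]
contact_force: [0.1, -1.2, 0.4]
opening: 0.0386
gripper_force: 30.0
```

Call:
step_arm([
  [0, 0, -4, 0, 0, 0, 0.2],
  [0, 0, 0, 0, 0, 0, 0.2],
])

```text
time: 10.6
tcp_pos: [0.534, -0.1899, 0.042]
tcp_rot: [[0.911, 0.412, 0.0], [0.412, -0.911, -0.0], [0.0, 0.0, -1.0]]
contact_force: [-0.3, 0.1, -1.0]
opening: 0.039
gripper_force: 30.0
```

Call:
step_arm([
  [0, 0, -2, 0, 0, 0, 0.2],
  [0, 0, 0, 0, 0, 0, 0.2],
])

```text
time: 10.8
tcp_pos: [0.5342, -0.19, 0.0406]
tcp_rot: [[0.911, 0.412, 0.001], [0.412, -0.911, -0.0], [0.0, 0.001, -1.0]]
contact_force: [-0.4, -0.1, 3.5]
opening: 0.039
gripper_force: 30.0
```

Contact. Release and retreat.

Call:
step_arm([
  [0, 0, -1, 0, 0, 0, 0.2],
  [0, 0, 0, 0, 0, 0, 0.65],
  [0, 0, 0, 0, 0, 0, 0.65],
  [0, 0, 0, 0, 0, 0, 0.65],
])

```text
time: 11.2
tcp_pos: [0.5339, -0.19, 0.0389]
tcp_rot: [[0.911, 0.412, -0.0], [0.412, -0.911, -0.0], [-0.0, 0.0, -1.0]]
contact_force: [-0.6, -0.6, 0.2]
opening: 0.0566
gripper_force: 0.0
```

Call:
step_arm([
  [0, 0, 15, 0, 0, 0, 0.65],
  [0, 0, 40, 0, 0, 0, 0.65],
  [0, 0, 40, 0, 0, 0, 0.65],
  [-10, 40, 40, 0, 0, 0, 0.65],
  [-10, 40, 0, 0, 0, 0, 0.65],
])

```text
time: 11.7
tcp_pos: [0.5179, -0.1159, 0.1744]
tcp_rot: [[0.912, 0.409, 0.009], [0.409, -0.913, -0.002], [0.007, 0.006, -1.0]]
contact_force: [0.4, 1.2, -0.1]
opening: 0.0574
gripper_force: 0.0
```

Call:
step_arm([
  [-10, 40, 0, 0, 0, 0, 0.65],
  [-10, 40, 0, 0, 0, 0, 0.65],
  [0, 0, 0, 0, 0, 0, 0.65],
  [0, 0, 0, 0, 0, 0, 0.65],
])

```text
time: 12.1
tcp_pos: [0.4953, -0.0344, 0.1699]
tcp_rot: [[0.91, 0.414, 0.001], [0.414, -0.91, -0.001], [0.001, 0.001, -1.0]]
contact_force: [-0.1, -0.4, -0.0]
opening: 0.0571
gripper_force: 0.0
```

```bash
python3 - <<'E'
from h import *
a=grab_frame("top");b=grab_frame("side")
for r in spotter.boxes_of(a,"knob_1"):print(round(r["confidence"],2),np.round(world(a,r["location"]),3))
cv2.imwrite("pics/end.png",np.hstack([cv2.resize(a["image"],(400,300)),cv2.resize(b["image"][80:200,260:420],(400,300))])[:,:,::-1])
E
```

```text
0.64 [0.473 0.323 0.037]
0.62 [0.485 0.405 0.038]
0.6 [ 0.535 -0.297  0.046]
```

View pics/end.png

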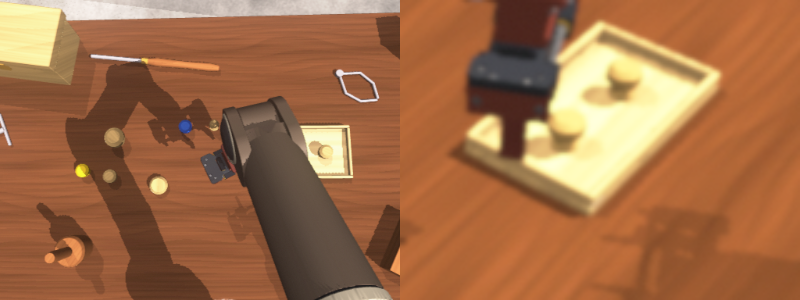

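The side view shows both knobs upright in the tray. The third knob, both look-alikes and the bystanders are unmoved, and the gripper is clear.

```bash
python3 -c "
from station import bot
print(bot.finish_job())"
```

```text
the job is handed in; nothing more can be done
None
```

Two small pale knobs now stand upright in the order tray, the third stands where it was, nothing else was moved, and the job is handed in at about 12 s of the 45 s limit.

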